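# Fit the egg rack on the egg cooker and load two eggs

## Robot

A 6-joint arm with a two-finger parallel gripper is mounted at the origin on the work surface. World frame = base frame: x ahead of the robot, y to its left, z up, the work surface at z = 0. Lengths are in m, angles in rad, forces in N, time in s.
With the tool pointing down it reaches from about 0.325 to 1 m from the base axis. Payload 5.1 kg.
Tool frame: the origin (TCP) lies on the centre line of the jaws, within the pads' length; the fingertips stand 14 mm ahead of it and the grasp point (between the pads) lies 5 mm behind it; z points along the fingers, y is the line along which they close (so a half turn about z gives the same grasp; the last joint's range is limited). The gripper opens to 85 mm and grips with 20 to 120 N. Pads are 22 mm wide; open, the fingers measure 114 mm over their backs; the gripper's body (76 mm by 85 mm) begins 54 mm behind the grasp point. The pads swing forward as they close: fully open they stand 13 mm farther back than shut.
Start: joints at [-1.394, 0.124, 1.65, -0, 1.367, -0.083], TCP at [0.167, -0.628, 0.245] pointing down, gripper open.
Joint ranges: [-2.61, 2.61], [-1.02, 2.33], [0.03, 2.71], [-1.35, 4.49], [0.32, 2.68], [-2.91, 2.91]. Speed limits (rad/s): [2.57, 2.57, 3.14, 3.14, 3.14, 3.14].

## Interface

Orientations are given as a unit quaternion [w, x, y, z].
In Python, from plant import * gives the robot as it stands.
- The arm moves only by the shell command python3 -m inch 'ROWS'. ROWS is text: rows parted by semicolons, each of 5 numbers parted by spaces: the closure, from 0 (fully open) to 1 (shut), then the shift along the world's x, y, z scaled (see below), then the turn about the world's z scaled (see below). A call has 1 to 12 rows; each row shifts and turns the commanded pose from where the row before left it; what a row does not reach is not made up. The controller multiplies each number of a shift by 0.03 m and each number of a turn by 0.08 rad. A row lasts 1/10 s, in which the tool goes at most 50 mm and 8.59 degrees, less where a joint would pass 70% of its speed; a pose out of reach is approached as far as the arm can. A call with a number of a shift or a turn outside -1 to 1 is refused whole. A call with a gripper value outside its range is refused whole. The fingers move at their own pace and stop on an object; the grip force is fixed at half the most. Time passes only in rows, so rows that do not move let the fingers close. It gives the time, the measured TCP pose, the force, the opening and the grip force at its end, in the units of the state.
- sense(): the state, without advancing time (a new reading comes with each control period).
- camera(name): name is "scene" or "top" or "wrist"; returns the picture (384x512x3 uint8, blue, green, red); there is no depth.
- calibration(name): a dict with "K" (3x3 intrinsics, pixels), "rvec" (rotation vector, rad) and "tvec" (3), from world to camera coordinates, as OpenCV has them. Camera axes: x right, y down, z forward; pixel columns grow to the right and rows downward; lengths in m; the calibration is good to about 2 mm. The wrist camera is an equidistant fisheye: a pixel r from the principal point sees the ray r / f radians off the axis. A picture is of the moment at which its call begins: read the wrist's pose just before it. calibration takes no time and is no camera call; for the wrist camera it gives the pose at the moment of the call.
- finish_job(): hands the job in; it is judged then, once.
The state is a dict: "time": time; "q": joint angles; "qd": joint speeds; "effort": joint torques, N m; "ee_pos": TCP position; "tcp_rot": TCP orientation; "ft_force": force on the tool from outside, world axes, zero at the start; "torque": the same for the moment, N m; "gripper_width": finger opening in m; "finger_force": force on a finger pad.
Only numpy, scipy, OpenCV 4.12 (cv2) and the standard library are available. Lean on these libraries where they do the work, as an engineer would, in place of code of your own. Each camera call takes 0.05 s, during which the arm holds its last target. There are 200 camera calls.

## Task

Push the blue egg rack's hub down over the post of the egg cooker and turn it by feel until it drops fully home, flat on the steel plate. Then move the two white eggs gently from the wooden holder into any two of the rack's cups, without cracking them. Leave the brown egg where it is and do not disturb the mug, the carrot or the glass bowl.

Things in the scene. Friction and masses are not known exactly. Their poses are not given: they have to be found in the camera images.
- cooker: egg cooker, fixed: round white base 170 mm in diameter, flat steel plate on top 55 mm above the counter, upright dark steel post in the middle. It stands left or right of the wooden holder. Origin at the centre of its underside, z up
- spigot_tip (a point): centre of the post's top, 45 mm above the plate. The post is 21 mm in diameter, its top 8 mm tapered to 11 mm
- spigot_foot (a point): point on the post's axis on the steel plate, where the rack's origin lies when home. Here two red ribs stand out from the post to opposite sides in one line (34 mm over both, 7 mm wide, 14 mm high). The post is held stiffly by its drive (1.5 Nm) but has stopped at any angle; no reading (nor this point's axes) tells the ribs' angle: it must be seen or felt
- rack: blue plastic egg rack, loose, 0.11 to 0.23 kg, 136 mm across, standing upright on the counter. Origin at the centre of its underside, z up. In the middle an upright hub (see rack_hub), around it on spokes four cups: rings 36 mm outside, 27 mm inside, rims 14 mm high, 50 mm from the axis at 45, 135, 225 and 315 degrees from the rack's x axis
- rack_hub (a point): the place to grip the rack from above: on the hub's axis, 40 mm above the rack's underside. The hub is round, 36 mm in diameter, 60 mm high, closed on top, with a 25 mm bore 56 mm deep open below
- rack_slots (a point): centre of the hub's lower edge (the rack's origin). Four slots 9.5 mm wide, 16 mm high in this edge face the rack's +x, +y, -x, -y. Lowered on the post the hub stops on the ribs 14 mm above the plate unless two slots meet the ribs within about 5 degrees; turned by touch (90 degrees at most, either way) under a light push of about 5 N it drops the last 14 mm, flat on the plate
- cup0 (a point): where the centre of an egg lies when it sits in the rack's cup at 45 degrees: on the cup's axis, 31.4 mm above the rack's underside, 50 mm from the hub's axis
- cup1 (a point): where the centre of an egg lies when it sits in the rack's cup at 135 degrees: on the cup's axis, 31.4 mm above the rack's underside, 50 mm from the hub's axis
- cup2 (a point): where the centre of an egg lies when it sits in the rack's cup at 225 degrees: on the cup's axis, 31.4 mm above the rack's underside, 50 mm from the hub's axis
- cup3 (a point): where the centre of an egg lies when it sits in the rack's cup at 315 degrees: on the cup's axis, 31.4 mm above the rack's underside, 50 mm from the hub's axis
- holder: wooden egg holder, fixed: board 230 x 60 x 8 mm with three cups (36 mm outside, rims 22 mm above the counter) in a row 75 mm apart along its x axis. Origin at the centre of its underside
- egg_white_a: white hen's egg, 44 mm wide, 54 mm tall, about 60 g, standing point up in a cup of the wooden holder; it rolls once out of it. Origin at the centre of its widest section: 22 mm above its blunt end, 17.4 mm above the rim of the cup it sits in. It cracks if squeezed with over 60 N (both fingers added) or set or dropped on the rack with over 30 N: grip with some 10 N
- egg_white_b: white hen's egg, 44 mm wide, 54 mm tall, about 60 g, standing point up in a cup of the wooden holder; it rolls once out of it. Origin at the centre of its widest section: 22 mm above its blunt end, 17.4 mm above the rim of the cup it sits in. It cracks if squeezed with over 60 N (both fingers added) or set or dropped on the rack with over 30 N: grip with some 10 N
- egg_brown: brown egg of the same size in the remaining cup of the holder; it stays there. Origin at the centre of its widest section
- mug: white mug, 76 mm in diameter, 70 mm high, bystander. Origin at the centre of its underside
- carrot: carrot, 160 mm long, lying on the counter, bystander. Origin on the counter below its middle
- bowl: glass mixing bowl, 170 mm in diameter, 75 mm high, bystander. Origin at the centre of its underside
There are look-alikes about, which are no part of the job. Leave any yellow look-alike of the egg_white_b alone.

How it is judged:
By the outcome, as a careful person would: the job done as asked, in the order asked, and still so for the second after the job is handed in, with the robot touching nothing.
It also fails if it takes over 72 s, if anything falls off the work surface, if the arm or the gripper's body presses on something with over 40 N, if the wrist force passes 120 N, or if a joint passes its speed limit or range.

## Working session

There is one attempt and no reset: what is moved stays moved. The work goes in short steps, Python scripts to look and compute and a shell command to move; the robot and the scene stay as the last step left them, time stands still between calls to the robot, and variables do not carry over. Pictures are saved under pics/ and viewed, at most 11 in all, crops included, and the job is handed in when it is done.

```bash
mkdir -p pics; ls; python3 - <<'E'
from plant import *
import cv2
for n in("scene","top"):
    cv2.imwrite(f"pics/{n}0.png",camera(n)); c=calibration(n); print(n,c)
s=sense();print(s)
E
```

```text
pics
scene {'K': array([[428.87964122,   0.        , 256.70147595],
       [  0.        , 428.87964122, 190.37530858],
       [  0.        ,   0.        ,   1.        ]]), 'rvec': array([ 2.1810719 ,  0.75972662, -0.3738051 ]), 'tvec': array([-0.48024764, -0.17960176,  1.36574357])}
top {'K': array([[373.57609307,   0.        , 258.7487031 ],
       [  0.        , 373.57609307, 192.68900919],
       [  0.        ,   0.        ,   1.        ]]), 'rvec': array([ 2.16634192, -2.19490157,  0.05872106]), 'tvec': array([0.0284749 , 0.64707676, 1.06128687])}
{'time': 0.1, 'q': array([-1.39362869e+00,  1.24475992e-01,  1.65153656e+00,  1.32598361e-05,
        1.36749015e+00, -8.26186682e-02]), 'qd': array([ 0.00034675, -0.00235281, -0.00371304,  0.00023337, -0.0009052 ,
       -0.00081599]), 'effort': array([ 3.57711933e-04, -4.24931824e+01, -3.66653216e+01, -1.45157824e-04,
        3.95587937e-03,  1.36898689e-05]), 'ee_pos': array([ 0.16683946, -0.62768431,  0.24415306]), 'tcp_rot': array([-9.54264496e-04,  9.91575461e-01,  1.29526803e-01, -3.86466473e-05]), 'ft_force': array([-0.15368732,  0.10351762, -0.31333902]), 'torque': array([ 0.08791505, -0.01703081,  0.06769342]), 'finger_force': 0.0, 'gripper_width': 0.0852262637893675}
```

View pics/top0.png

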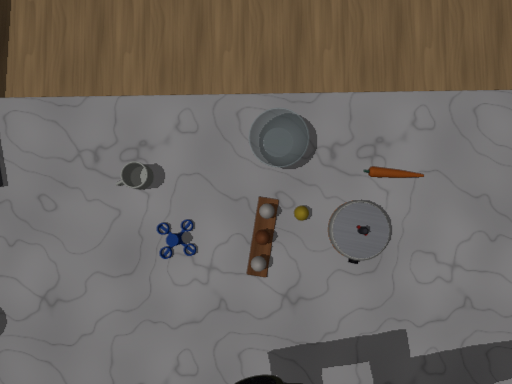

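View pics/scene0.png

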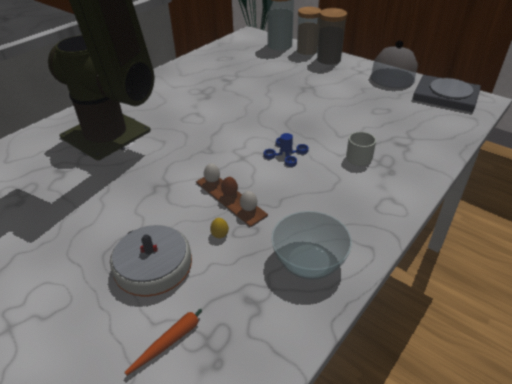

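The top view shows the rack at about (176,239), the holder with white eggs at (267,211) and (259,263) and the brown one at (263,237). The cooker is at (360,230) with its post and red ribs at about (362,230). There is a yellow look-alike at (302,213), off the holder, to be left alone. The white eggs meant are the two white ones in the wooden holder's cups.

```bash
cat > h.py <<'E'
from plant import *
import cv2, numpy as np
def cam(n,c=None):
    c=c or calibration(n); R=cv2.Rodrigues(c["rvec"])[0]; return c["K"],R,np.array(c["tvec"]).ravel()
def ray(n,u,v,c=None):
    K,R,t=cam(n,c); p=np.linalg.inv(K)@[u,v,1.]
    if n=="wrist":
        r=np.hypot(p[0],p[1]); p=np.array([p[0]*np.sin(r)/max(r,1e-9),p[1]*np.sin(r)/max(r,1e-9),np.cos(r)])
    return -R.T@t, R.T@p
def onz(n,u,v,z,c=None):
    o,d=ray(n,u,v,c); return o+d*(z-o[2])/d[2]
def tri(*obs):  # (name,u,v[,calib])
    A=0;b=0
    for ob in obs:
        o,d=ray(*ob); d=d/np.linalg.norm(d); P=np.eye(3)-np.outer(d,d); A=A+P; b=b+P@o
    return np.linalg.solve(A,b)
def blobs(m,amin=5):
    n,l,s,c=cv2.connectedComponentsWithStats(m.astype(np.uint8))
    return [(round(c[i][0],1),round(c[i][1],1),int(s[i][4]),s[i][:4].tolist()) for i in range(1,n) if s[i][4]>=amin]
def hsv(im): return cv2.cvtColor(im,cv2.COLOR_BGR2HSV)
E
python3 - <<'E'
from h import *
for n in("top","scene"):
    im=cv2.imread(f"pics/{n}0.png"); H=hsv(im); h,s,v=[H[...,i].astype(int) for i in range(3)]
    print(n,"blue",blobs((h>105)&(h<130)&(s>120)&(v>40)))
    print("red",blobs(((h<6)|(h>172))&(s>100)&(v>50),3))
    print("wood/brown",blobs((h<14)&(s>90),60)); 
    print("yellow",blobs((h>18)&(h<35)&(s>120),20))
im=cv2.imread("pics/top0.png")
a=cv2.resize(im[205:275,145:215],(400,400),interpolation=2);b=cv2.resize(im[190:270,320:400],(400,400),interpolation=2)
d=cv2.resize(im[195:280,235:320],(400,400),interpolation=2)
im=cv2.imread("pics/scene0.png"); e=cv2.resize(im[150:260,170:280],(400,400),interpolation=2)
o=np.vstack([np.hstack([a,b]),np.hstack([d,e])]); cv2.imwrite("pics/c1.png",cv2.resize(o,(600,600),interpolation=cv2.INTER_AREA))
E
```

```text
top blue [(np.float64(185.7), np.float64(226.6), 90, [179, 220, 14, 16]), (np.float64(173.0), np.float64(241.9), 404, [157, 223, 39, 36])]
red [(np.float64(358.5), np.float64(226.8), 10, [357, 226, 4, 3]), (np.float64(365.3), np.float64(234.3), 3, [365, 234, 2, 2])]
wood/brown [(np.float64(391.5), np.float64(172.8), 405, [369, 167, 55, 11]), (np.float64(262.4), np.float64(236.4), 1158, [247, 197, 32, 80])]
yellow [(np.float64(301.1), np.float64(212.6), 163, [294, 206, 15, 14])]
scene blue [(np.float64(285.1), np.float64(140.6), 139, [277, 134, 15, 18]), (np.float64(302.0), np.float64(148.4), 50, [297, 145, 11, 8]), (np.float64(270.1), np.float64(153.5), 48, [264, 150, 15, 7]), (np.float64(294.0), np.float64(151.0), 5, [292, 151, 5, 1]), (np.float64(289.7), np.float64(159.7), 76, [285, 153, 11, 12])]
red [(np.float64(154.2), np.float64(247.3), 17, [153, 245, 4, 6]), (np.float64(141.9), np.float64(248.5), 11, [141, 246, 3, 6])]
wood/brown [(np.float64(58.2), np.float64(4.1), 226, [36, 0, 38, 13]), (np.float64(198.8), np.float64(22.0), 2671, [169, 0, 64, 56]), (np.float64(433.0), np.float64(33.7), 11150, [319, 0, 193, 92]), (np.float64(234.4), np.float64(200.2), 953, [207, 177, 60, 49]), (np.float64(165.7), np.float64(340.0), 1036, [125, 312, 73, 63])]
yellow [(np.float64(219.0), np.float64(227.4), 246, [212, 218, 16, 19])]
```

View pics/c1.png

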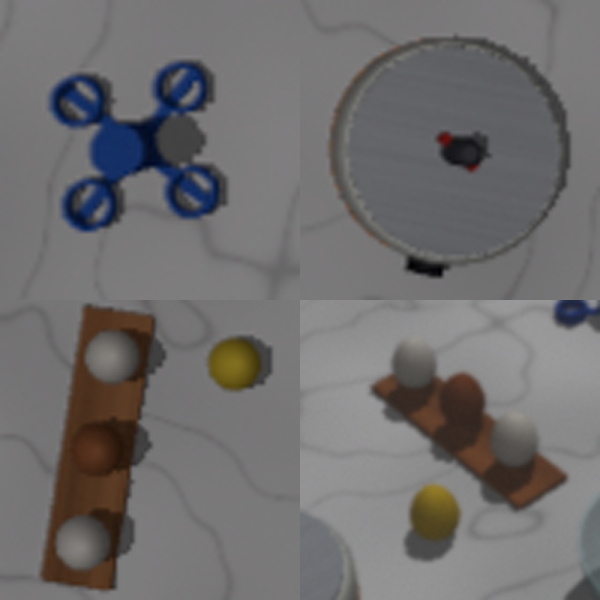

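```bash
python3 - <<'E'
from h import *
np.set_printoptions(precision=4,suppress=True)
c=np.array([onz("top",u,v,.014)[:2] for u,v in[(163.2,228.3),(187.5,225.1),(190.3,249.3),(166,252.4)]])
m=c.mean(0);print("cups",c,"mean",m,[np.degrees(np.arctan2(*(p-m)[::-1])) for p in c],[np.linalg.norm(p-m) for p in c])
print("hub",onz("top",172.3,240,.06))
print("rib",onz("top",358.5,226.8,.069),onz("top",365.3,234.3,.069))
print("post top",onz("top",363.5,230.5,.1),"plate",onz("top",360,230,.055))
# plate circle fit; scene red
print("rib scene",onz("scene",154.2,247.3,.062),onz("scene",141.9,248.5,.062))
for u,v in[(266.5,210.9),(258.2,263.8),(262.2,237)]: print("egg",onz("top",u,v,.043))
for u,v in[(170+ (414-300)*.3667,150+(362-300)*.3667),(170+(515-300)*.3667,150+(440-300)*.3667)]: print("egg sc",onz("scene",u,v,.045))
print(onz("top",301.1,212.6,.03),onz("top",360,230,0))
s=sense();print(s["ee_pos"],s["tcp_rot"])
E
```

```text
cups [[0.5478 0.2997]
 [0.5562 0.2288]
 [0.4862 0.2206]
 [0.4781 0.2912]] mean [0.517  0.2601] [np.float64(52.2210739527402), np.float64(-38.67729462894054), np.float64(-128.02601930503923), np.float64(141.35599963319254)] [np.float64(0.05015038875678967), np.float64(0.05012793130679071), np.float64(0.05011845882363455), np.float64(0.049911318629922534)]
hub [0.5161 0.2617 0.06  ]
rib [ 0.5466 -0.2534  0.069 ] [ 0.5259 -0.2713  0.069 ]
post top [ 0.5375 -0.2586  0.1   ] plate [ 0.5373 -0.2608  0.055 ]
rib scene [ 0.5435 -0.2542  0.062 ] [ 0.5253 -0.2726  0.062 ]
egg [ 0.594  -0.0016  0.043 ]
egg [0.4459 0.0238 0.043 ]
egg [0.5206 0.0116 0.043 ]
egg sc [0.4483 0.0221 0.045 ]
egg sc [ 0.5975 -0.0046  0.045 ]
[ 0.5881 -0.1006  0.03  ] [ 0.5354 -0.2748  0.    ]
[ 0.1668 -0.6277  0.2442] [-0.001   0.9916  0.1295 -0.    ]
```

The crop confirms both white eggs sit in the outer holder cups and the yellow one lies apart. Next I move near the cooker for a closer wrist look on the way to the rack.

```bash
python3 -m inch '0 .83 1 0 -.16;0 .83 1 0 -.16;0 .83 1 0 -.16;0 .83 1 0 -.16;0 .83 1 0 -.16;0 .83 1 0 -.16;0 .83 1 0 -.16;0 .83 1 0 -.16;0 .83 1 0 -.16;0 .83 1 0 -.16;0 .83 1 0 -.2;0 0 0 0 0'; python3 - <<'E'
from h import *
import pickle
s=sense();c=calibration("wrist");im=camera("wrist");cv2.imwrite("pics/w1.png",im);pickle.dump(c,open("w1.pkl","wb"))
print(s["ee_pos"],c)
K,R,t=cam("wrist",c);print(-R.T@t,R.T@[0,0,1])
E
```

```text
time: 1.3
ee_pos: [0.4426, -0.295, 0.2448]
tcp_rot: [-0.001, 0.998, 0.06, 0.0]
ft_force: [-0.1, -0.1, 0.3]
gripper_width: 0.0852
finger_force: 0.0
[ 0.44262933 -0.29501934  0.24484028] {'K': array([[297.31863964,   0.        , 251.89174559],
       [  0.        , 297.31863964, 189.20006866],
       [  0.        ,   0.        ,   1.        ]]), 'rvec': array([-2.15513906,  1.90959538,  0.31777272]), 'tvec': array([-0.34552501,  0.34050646,  0.51138241])}
[ 0.52534912 -0.28485763  0.3737761 ] [-0.32045781 -0.03774792 -0.94651037]
```

View pics/w1.png

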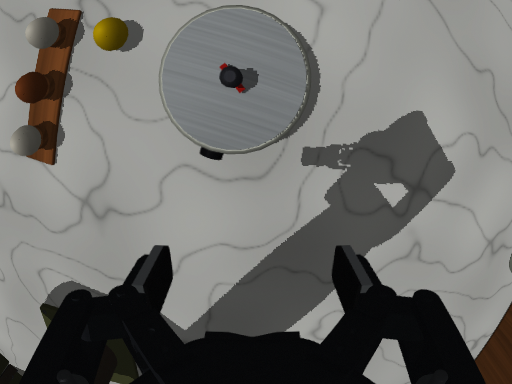

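The wrist view shows the post at (231,76), red ribs at about (224,67) and (240,88), and white eggs at (42,32) and (26,140).

```bash
python3 - <<'E'
from h import *
import pickle
np.set_printoptions(precision=4,suppress=True)
c=pickle.load(open("w1.pkl","rb"));im=cv2.imread("pics/w1.png");H=hsv(im);h,s,v=[H[...,i].astype(int) for i in range(3)]
m=((h<6)|(h>172))&(s>150)&(v>60);m[:50]=0;m[110:]=0;m[:,:200]=0;m[:,270:]=0
P=[]
for b in blobs(m,3): p=onz("wrist",b[0],b[1],.069,c);P.append(p);print(b[:3],p)
d=P[0]-P[-1];print("rib ang",np.degrees(np.arctan2(d[1],d[0])),"mid",(P[0]+P[-1])/2)
dk=(v<70)&(s<120);dk[:60]=0;dk[92:]=0;dk[:,:212]=0;dk[:,:250]&=True;dk[:,250:]=0
print(blobs(dk,20))
b=max(blobs(dk,20),key=lambda b:b[2]);print(onz("wrist",b[0],b[1],.1,c),onz("wrist",b[0],b[1],.09,c))
g=im[:170,150:320]; 
pl=(s<60)&(v>120); 
# base outline ellipse at plate z
e=cv2.Canny(cv2.GaussianBlur(im,(5,5),0),60,120)
for u,vv in[(42,32),(26,140),(32,87)]:
    print("egg",onz("wrist",u,vv,.045,c))
cv2.imwrite("pics/c2.png",cv2.resize(im[45:115,190:290],(800,560),interpolation=cv2.INTER_NEAREST))
E
```

```text
(np.float64(223.1), np.float64(65.9), 26) [ 0.5484 -0.2527  0.069 ]
(np.float64(239.9), np.float64(88.8), 31) [ 0.5267 -0.2722  0.069 ]
rib ang 42.04234600810687 mid [ 0.5375 -0.2624  0.069 ]
[(np.float64(235.1), np.float64(77.0), 562, [220, 64, 30, 28])]
[ 0.5369 -0.2679  0.1   ] [ 0.5373 -0.2673  0.09  ]
egg [ 0.5941 -0.0034  0.045 ]
egg [0.4477 0.0206 0.045 ]
egg [0.5207 0.0076 0.045 ]
```

View pics/c2.png

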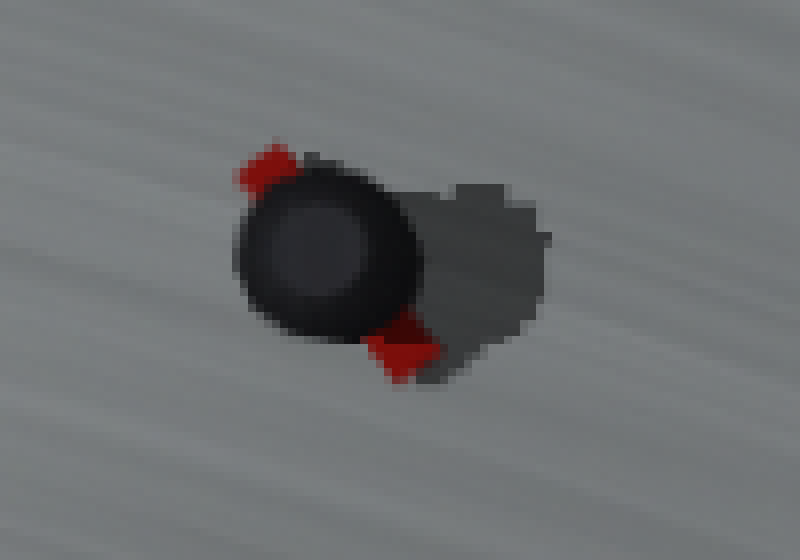

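The crop shows the post top at about (230,76) with the ribs on a diagonal, at about 42° in world. On to the rack.

```bash
python3 -m inch '0 .13 .975 0 0;0 .13 .975 0 0;0 .13 .975 0 0;0 .13 .975 0 0;0 .13 .975 0 0;0 .13 .975 0 0;0 .13 .975 0 0;0 .13 .975 0 0;0 .13 .975 0 0;0 .13 .975 0 0' >/dev/null;python3 -m inch '0 .13 .975 0 0;0 .13 .975 0 0;0 .13 .975 0 0;0 .13 .975 0 0;0 .13 .975 -.2 0;0 .13 .975 -.4 0;0 .13 .975 -.6 0;0 .13 .975 -.8 0;0 .13 .975 -.5 0;0 0 0 0 0;0 0 0 0 0'; python3 - <<'E'
from h import *
import pickle
np.set_printoptions(precision=4,suppress=True)
print("tip",onz("wrist",229.8,76.2,.1,pickle.load(open("w1.pkl","rb"))))
s=sense();c=calibration("wrist");im=camera("wrist");cv2.imwrite("pics/w2.png",im)
print(s["ee_pos"],s["tcp_rot"])
H=hsv(im);h,sa,v=[H[...,i].astype(int) for i in range(3)]
m=(h>105)&(h<130)&(sa>120)&(v>40)
for b in blobs(m,30): print(b, onz("wrist",b[0],b[1],.014,c),onz("wrist",b[0],b[1],.06,c))
ys,xs=np.where(m); x0,y0=max(xs.min()-15,0),max(ys.min()-15,0); cr=im[y0:ys.max()+15,x0:xs.max()+15];print(x0,y0,cr.shape)
cv2.imwrite("pics/c3.png",cv2.resize(cr,None,fx=3,fy=3))
E
```

```text
time: 3.45
ee_pos: [0.5149, 0.2567, 0.1696]
tcp_rot: [0.001, 0.998, 0.058, -0.001]
ft_force: [0.3, -0.1, -0.1]
gripper_width: 0.0854
finger_force: 0.0
tip [ 0.5371 -0.2631  0.1   ]
[0.5149 0.2567 0.1696] [ 0.0006  0.9983  0.0579 -0.0007]
(np.float64(245.1), np.float64(173.9), 4912, [191, 120, 108, 102]) [0.5163 0.2637 0.014 ] [0.5295 0.2642 0.06  ]
176 105 (131, 137, 3)
```

View pics/c3.png

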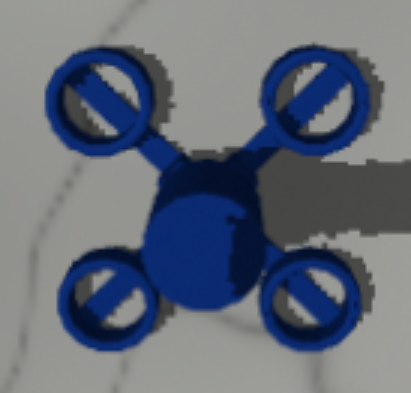

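The crop shows cup rims at crop px (100,101), (314,101), (310,300) and (109,300), and the hub top at (204,252).

```bash
python3 - <<'E'
from h import *
np.set_printoptions(precision=4,suppress=True)
c=calibration("wrist")
P=np.array([onz("wrist",176+u/3,105+v/3,.014,c)[:2] for u,v in[(100,101),(314,101),(310,300),(109,300)]]);m=P.mean(0)
print(P,m,[np.degrees(np.arctan2(*(p-m)[::-1])) for p in P],np.linalg.norm(P-m,axis=1))
print(onz("wrist",176+204/3,105+252/3,.06,c)); print(sense()["ee_pos"])
E
```

```text
[[0.5484 0.3021]
 [0.5561 0.2331]
 [0.4875 0.2247]
 [0.4795 0.2938]] [0.5179 0.2634] [np.float64(51.71389645523132), np.float64(-38.38671355041205), np.float64(-128.09625367993343), np.float64(141.60695249011056)] [0.0492 0.0488 0.0492 0.049 ]
[0.5164 0.2635 0.06  ]
[0.5154 0.2565 0.1705]
```

```bash
python3 -m inch '0 .05 .18 -.6 0;0 0 0 -.8 0;0 0 0 -.8 0;0 0 0 -.8 0;0 0 0 -.7 0;0 0 0 -.5 0;0 0 0 -.3 0;0 0 0 0 0' ;python3 -m inch '.3 0 0 0 0;.5 0 0 0 0;1 0 0 0 0;1 0 0 0 0;1 0 0 0 0;1 0 0 0 0;1 0 0 0 0;1 0 0 0 0'
```

```text
time: 4.3
ee_pos: [0.5162, 0.2621, 0.0347]
tcp_rot: [0.0, 0.998, 0.057, -0.001]
ft_force: [-0.8, 0.8, -0.0]
gripper_width: 0.0856
finger_force: 0.0
time: 5.1
ee_pos: [0.5173, 0.2634, 0.0365]
tcp_rot: [-0.0, 0.998, 0.058, 0.001]
ft_force: [-1.5, 1.1, 5.4]
gripper_width: 0.0349
finger_force: 60.6
```

```bash
python3 -m inch '1 0 0 .3 0;1 0 0 .7 0;1 0 0 1 0;1 0 0 1 0;1 0 0 1 0;1 0 0 .7 0;1 .04 -.3 .3 0;1 .04 -.6 0 .2;1 .04 -.9 0 .45;1 .04 -.97 0 .45;1 .04 -.97 0 .45;1 .04 -.97 0 .45';python3 -m inch '1 .04 -.97 0 .45;1 .04 -.97 0 .45;1 .04 -.97 0 .45;1 .04 -.97 0 .45;1 .04 -.97 0 .45;1 .04 -.97 0 .45;1 .04 -.97 0 .45;1 .04 -.97 0 .45;1 .04 -.97 0 .45;1 .04 -.97 0 .45;1 .04 -.97 0 .45;1 .04 -.97 0 .45'
python3 -m inch '1 .02 -.7 0 .3;1 0 -.4 0 0;1 0 0 0 0;1 0 0 0 0'; python3 - <<'E'
from h import *
np.set_printoptions(precision=4,suppress=True)
s=sense();c=calibration("wrist");im=camera("wrist");cv2.imwrite("pics/w3.png",im)
t=camera("top");cv2.imwrite("pics/top1.png",t);cv2.imwrite("pics/scene1.png",camera("scene"))
q=s["tcp_rot"];print(s["ee_pos"],np.degrees(2*np.arctan2(q[2],q[1])),s["gripper_width"])
np.save("w3",np.array([c["K"],0],dtype=object),allow_pickle=True)
a=cv2.resize(t[180:280,300:420],(480,400));b=im[:300]
cv2.imwrite("pics/c4.png",cv2.resize(b,None,fx=1.5,fy=1.5))
E
```

```text
time: 6.3
ee_pos: [0.5224, 0.1199, 0.1836]
tcp_rot: [0.0, 0.99, 0.138, -0.002]
ft_force: [0.3, -1.1, -0.9]
gripper_width: 0.0351
finger_force: 60.0
time: 7.5
ee_pos: [0.5366, -0.2287, 0.1835]
tcp_rot: [-0.001, 0.938, 0.347, -0.001]
ft_force: [0.2, 0.7, -0.3]
gripper_width: 0.0353
finger_force: 60.0
time: 7.9
ee_pos: [0.5381, -0.2599, 0.1845]
tcp_rot: [-0.001, 0.934, 0.358, -0.0]
ft_force: [-0.4, 0.2, -1.3]
gripper_width: 0.035
finger_force: 60.1
[ 0.5381 -0.2599  0.1845] 41.90075550008305 0.03498738305258653
```

View pics/c4.png

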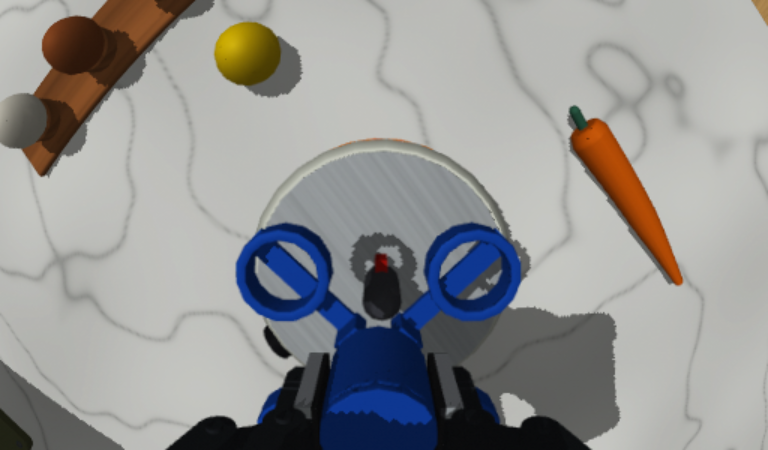

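The view shows the rack held level with the post centred between its cups (post at x≈381, cups' midline 378). The front rib lies on the symmetry line, so the slots are nearly aligned. Lowering.

```bash
python3 -m inch '1 -.03 -.08 -.3 0;1 0 0 -.4 0;1 0 0 -.4 0;1 0 0 -.3 0;1 0 0 -.3 0;1 0 0 -.2 0;1 0 0 0 0'; python3 -m inch '1 0 0 -.15 0;1 0 0 -.15 0;1 0 0 -.15 0;1 0 0 0 0'
```

```text
time: 8.75
ee_pos: [0.5371, -0.2626, 0.1269]
tcp_rot: [-0.001, 0.934, 0.358, -0.001]
ft_force: [0.7, -0.3, -1.2]
gripper_width: 0.0355
finger_force: 60.1
time: 9.15
ee_pos: [0.5373, -0.2627, 0.114]
tcp_rot: [-0.001, 0.934, 0.358, -0.0]
ft_force: [0.1, 0.2, -2.6]
gripper_width: 0.0352
finger_force: 60.1
```

```bash
python3 -m inch '1 0 0 -.1 0;1 0 0 -.1 0;1 0 0 -.1 0;1 0 0 0 0'; python3 -m inch '1 0 0 -.07 0;1 0 0 -.07 0;1 0 0 0 0'
```

```text
time: 9.55
ee_pos: [0.5374, -0.2627, 0.1052]
tcp_rot: [-0.0, 0.934, 0.358, -0.0]
ft_force: [-0.3, 0.5, -1.6]
gripper_width: 0.0352
finger_force: 60.1
time: 9.85
ee_pos: [0.5375, -0.2628, 0.1012]
tcp_rot: [-0.0, 0.934, 0.358, -0.0]
ft_force: [0.1, -1.4, -1.6]
gripper_width: 0.0352
finger_force: 60.1
```

```bash
python3 -m inch '1 0 0 -.07 0;1 0 0 -.07 0;1 0 0 -.07 0;1 0 0 0 0'; python3 -m inch '1 0 0 -.05 0;1 0 0 -.05 0;1 0 0 0 0'
```

```text
time: 10.25
ee_pos: [0.5375, -0.2628, 0.0948]
tcp_rot: [-0.0, 0.934, 0.358, -0.0]
ft_force: [0.2, 0.0, -0.8]
gripper_width: 0.0351
finger_force: 60.1
time: 10.55
ee_pos: [0.5376, -0.2628, 0.0921]
tcp_rot: [-0.0, 0.934, 0.358, -0.0]
ft_force: [-0.4, -0.1, -1.1]
gripper_width: 0.0353
finger_force: 60.1
```

```bash
python3 -m inch '1 0 0 -.04 0;1 0 0 0 0'; python3 -m inch '1 0 0 -.04 0;1 0 0 0 0'
```

```text
time: 10.75
ee_pos: [0.5379, -0.263, 0.0916]
tcp_rot: [0.0, 0.934, 0.358, 0.0]
ft_force: [-0.4, 0.5, 0.4]
gripper_width: 0.0355
finger_force: 60.3
time: 10.95
ee_pos: [0.538, -0.2631, 0.0915]
tcp_rot: [-0.0, 0.934, 0.358, 0.0]
ft_force: [-3.1, 2.2, 7.0]
gripper_width: 0.0353
finger_force: 61.0
```

The rack sits home: contact at TCP z 0.0915, exactly the expected 55 mm rise over the counter grasp. Release and rise, then move over the far white egg.

```bash
python3 -m inch '.9 0 0 .05 0;.7 0 0 0 0;.4 0 0 0 0;.2 0 0 0 0;.1 0 0 0 0;.1 0 0 0 0;.1 0 0 .3 0;.1 0 0 .6 0;.1 0 0 .8 0;.1 0 0 .8 0;.1 0 0 .8 0;.1 0 0 .7 0'; python3 -m inch '.1 .16 .3 0 -.93;.1 .16 .6 0 -.93;.1 .16 .8 0 -.93;.1 .16 .8 0 -.93;.1 .16 .8 0 -.93;.1 .16 .8 0 -.93;.1 .16 .8 0 -.93;.1 .16 .8 0 -.93;.1 .16 .8 0 -.93;.1 .16 .8 0 -.93;.1 .16 .8 0 -.93;.1 .1 .57 0 -.93'; python3 -m inch '.3 0 0 0 0;.3 0 0 0 0;.3 0 0 0 0'; python3 - <<'E'
from h import *
import pickle
np.set_printoptions(precision=4,suppress=True)
s=sense();c=calibration("wrist");im=camera("wrist");cv2.imwrite("pics/w4.png",im);pickle.dump(c,open("w4.pkl","wb"))
t=camera("top");cv2.imwrite("pics/top2.png",t)
q=s["tcp_rot"];print(s["ee_pos"],np.degrees(2*np.arctan2(q[2],q[1])),s["gripper_width"])
a=cv2.resize(t[190:270,320:400],(400,400),interpolation=2)
o=np.hstack([a,cv2.resize(im[40:340,60:460],(400,300))[:,:].copy() if 0 else cv2.copyMakeBorder(cv2.resize(im,(400,300)),0,100,0,0,0)])
cv2.imwrite("pics/c5.png",o)
E
```

```text
time: 12.15
ee_pos: [0.538, -0.2631, 0.2138]
tcp_rot: [0.001, 0.934, 0.358, 0.001]
ft_force: [-0.1, 0.6, 0.4]
gripper_width: 0.0772
finger_force: 0.0
time: 13.35
ee_pos: [0.5938, -0.0014, 0.2123]
tcp_rot: [-0.0, 0.997, -0.081, 0.0]
ft_force: [0.0, 0.3, 0.4]
gripper_width: 0.0768
finger_force: 0.0
time: 13.65
ee_pos: [0.5935, -0.0035, 0.2117]
tcp_rot: [0.0, 0.997, -0.08, 0.0]
ft_force: [-0.6, 0.3, 0.2]
gripper_width: 0.0595
finger_force: 0.0
[ 0.5935 -0.0035  0.2117] -9.21583550520303 0.059519708329340164
```

View pics/c5.png

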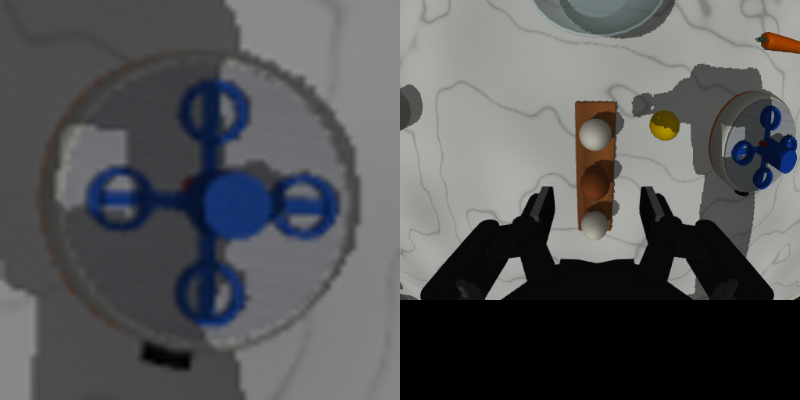

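The top crop shows the rack on the cooker with cups at (213,110), (120,198), (210,292) and (305,205) in the crop; a red rib end shows in the slot at (187,182). The wrist view shows the far white egg at about (250,173).

```bash
python3 - <<'E'
from h import *
import pickle
np.set_printoptions(precision=4,suppress=True)
for z in(.069,.083):
    P=np.array([onz("top",320+u*.2,190+v*.2,z)[:2] for u,v in[(213,110),(120,198),(210,292),(305,205)]]);m=P.mean(0)
    print(z,P,m,[np.degrees(np.arctan2(*(p-m)[::-1])) for p in P],np.linalg.norm(P-m,axis=1))
c=pickle.load(open("w4.pkl","rb"));im=cv2.imread("pics/w4.png");H=hsv(im);h,s,v=[H[...,i].astype(int) for i in range(3)]
for x,y in[(250,173),(249,289)]:
    sub=np.zeros(v.shape,bool);sub[y-27:y+27,x-24:x+28]=1
    print(onz("wrist",x,y,.045,c))
# refine: colour segmentation, egg greyish vs wood
m=((s<60)&(v>60));m[:140]=0;m[205:]=0;m[:,:226]=0;m[:,:]&=True;m[:,274:]=0
for b in blobs(m,100): print(b,onz("wrist",b[0],b[1],.045,c))
E
```

```text
0.069 [[ 0.5871 -0.2659]
 [ 0.5394 -0.2135]
 [ 0.4877 -0.2611]
 [ 0.5344 -0.3145]] [ 0.5371 -0.2637] [np.float64(-2.4380897496419727), np.float64(87.37126380103881), np.float64(176.97445069400706), np.float64(-93.0970789360376)] [0.05   0.0503 0.0495 0.0508]
0.083 [[ 0.5869 -0.2622]
 [ 0.5399 -0.2105]
 [ 0.4888 -0.2575]
 [ 0.5349 -0.3102]] [ 0.5376 -0.2601] [np.float64(-2.4380897496419767), np.float64(87.37126380103894), np.float64(176.97445069400706), np.float64(-93.09707893603769)] [0.0493 0.0496 0.0489 0.0501]
[ 0.594  -0.0014  0.045 ]
[0.4478 0.024  0.045 ]
(np.float64(249.4), np.float64(171.8), 1308, [230, 152, 40, 41]) [ 0.5954 -0.001   0.045 ]
```

```bash
python3 -m inch '.3 .03 .05 -.4 0;.3 0 0 -.8 0;.3 0 0 -.9 0;.3 0 0 -.9 0;.3 0 0 -.8 0;.3 0 0 -.7 0;.3 0 0 -.6 0;.3 0 0 -.4 0;.3 0 0 -.3 0;.3 0 0 -.1 0;.3 0 0 0 0' ; python3 -m inch '.4 0 0 0 0;.4 0 0 0 0;.4 0 0 0 0;.44 0 0 0 0;.44 0 0 0 0;.44 0 0 0 0'
```

```text
time: 14.85
ee_pos: [0.5945, -0.0014, 0.0344]
tcp_rot: [-0.0, 0.997, -0.08, -0.0]
ft_force: [0.4, 0.3, 0.3]
gripper_width: 0.0598
finger_force: 0.0
time: 15.45
ee_pos: [0.5945, -0.0013, 0.0345]
tcp_rot: [-0.0, 0.997, -0.08, 0.0]
ft_force: [-0.3, 0.7, -0.2]
gripper_width: 0.0479
finger_force: 0.0
```

```bash
python3 -m inch '.47 0 0 0 0;.48 0 0 0 0;.485 0 0 0 0;.485 0 0 0 0'; python3 -m inch '.49 0 0 0 0;.49 0 0 0 0;.49 0 0 0 0'
```

```text
time: 15.85
ee_pos: [0.5944, -0.0013, 0.0344]
tcp_rot: [-0.0, 0.997, -0.08, -0.0]
ft_force: [-0.2, 1.2, 0.4]
gripper_width: 0.0439
finger_force: 0.1
time: 16.15
ee_pos: [0.5945, -0.0013, 0.0344]
tcp_rot: [-0.0, 0.997, -0.08, 0.0]
ft_force: [-0.9, 0.5, 0.0]
gripper_width: 0.0436
finger_force: 2.7
```

```bash
python3 -m inch '.495 0 0 0 0;.495 0 0 0 0;.495 0 0 0 0'; python3 -m inch '.5 0 0 0 0;.5 0 0 0 0;.5 0 0 0 0'
```

```text
time: 16.45
ee_pos: [0.5945, -0.0013, 0.0345]
tcp_rot: [-0.0, 0.997, -0.08, 0.0]
ft_force: [0.4, 0.6, 0.9]
gripper_width: 0.0433
finger_force: 7.7
time: 16.75
ee_pos: [0.5945, -0.0013, 0.0345]
tcp_rot: [-0.0, 0.997, -0.08, 0.0]
ft_force: [0.0, 0.6, 0.8]
gripper_width: 0.0429
finger_force: 14.1
```

```bash
python3 -m inch '.495 0 0 .1 0;.495 0 0 .2 0;.495 0 0 .4 0;.495 0 0 .6 0;.495 0 0 .7 0;.495 0 0 .7 0;.495 0 0 .6 0;.495 0 0 .5 0;.495 0 0 .3 0;.495 0 0 .1 0;.495 0 0 0 0'; python3 - <<'E'
from h import *
import pickle
np.set_printoptions(precision=4,suppress=True)
c=calibration("wrist");im=camera("wrist");cv2.imwrite("pics/w5.png",im);print(sense()["ee_pos"])
H=hsv(im);h,s,v=[H[...,i].astype(int) for i in range(3)]
K,R,t=cam("wrist",c);e=sense()["ee_pos"]+[0,0,.008]
p=R@e+t;th=np.arctan2(np.hypot(*p[:2]),p[2]);u=K[0,0]*th*p[:2]/np.hypot(*p[:2])+K[:2,2];print("expected egg px",u)
x,y=map(int,u);m=(s<60)&(v>75);m[:y-45]=0;m[y+45:]=0;m[:,:x-45]=0;m[:,x+45:]=0
for b in blobs(m,100): print(b)
E
```

```text
time: 17.85
ee_pos: [0.5944, -0.0014, 0.1606]
tcp_rot: [0.0, 0.997, -0.08, 0.0]
ft_force: [-0.5, 0.8, -1.5]
gripper_width: 0.043
finger_force: 9.9
[ 0.594  -0.0013  0.1598]
expected egg px [252.4657 270.5496]
(np.float64(215.2), np.float64(232.9), 268, [207, 225, 18, 24])
(np.float64(288.3), np.float64(233.3), 264, [280, 225, 17, 26])
(np.float64(251.8), np.float64(278.2), 6085, [207, 233, 90, 82])
```

```bash
python3 -m inch '.495 -.02 -.2 0 .1;.495 -.02 -.5 0 .12;.495 -.02 -.8 0 .12;.495 -.02 -1 0 .12;.495 -.02 -1 0 .12;.495 -.03 -1 0 .12;.495 -.03 -1 0 .12;.495 -.03 -1 0 .12;.495 -.02 -1 0 .12;.495 -.02 -.7 0 .12;.495 -.02 -.4 0 .12;.495 0 -.2 0 .05'; python3 -m inch '.495 0 0 0 0;.495 0 0 0 0';  python3 - <<'E'
from h import *
im=camera("wrist");cv2.imwrite("pics/w6.png",im);q=sense()["tcp_rot"];print(np.degrees(2*np.arctan2(q[2],q[1])))
cv2.imwrite("pics/c6.png",cv2.resize(im[140:380,120:400],None,fx=2,fy=2))
E
```

```text
time: 19.1
ee_pos: [0.5864, -0.2662, 0.1595]
tcp_rot: [-0.0, 1.0, -0.027, -0.001]
ft_force: [0.4, -0.4, -0.7]
gripper_width: 0.0429
finger_force: 9.9
time: 19.3
ee_pos: [0.5869, -0.2645, 0.1601]
tcp_rot: [-0.0, 1.0, -0.026, -0.0]
ft_force: [0.8, -0.0, -0.5]
gripper_width: 0.0431
finger_force: 9.9
-2.9838148808101166
```

View pics/c6.png

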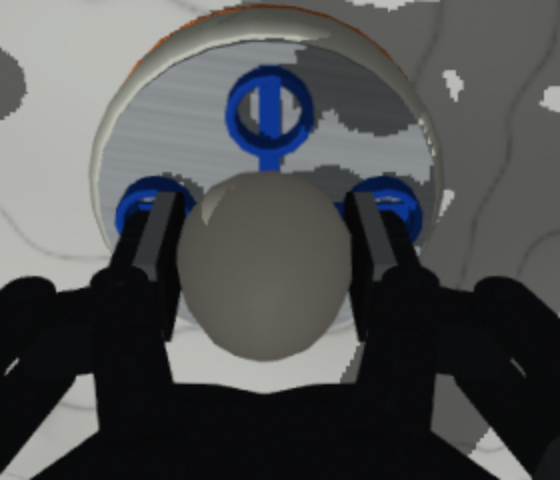

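The egg is held upright and centred between the pads, with the target cup at crop (270,108) ahead of it.

```bash
python3 - <<'E'
from h import *
print(onz("wrist",255,194,.069))
E
python3 -m inch '.495 0 -.03 -.2 0;.495 0 0 -.4 0;.495 0 0 -.5 0;.495 0 0 -.5 0;.495 0 0 -.4 0;.495 0 0 -.25 0;.495 0 0 -.1 0;.495 0 0 0 0'
```

```text
[ 0.59105664 -0.2667703   0.069     ]
time: 20.15
ee_pos: [0.5868, -0.2662, 0.0893]
tcp_rot: [-0.0, 1.0, -0.027, -0.0]
ft_force: [-0.1, -0.3, -0.4]
gripper_width: 0.0433
finger_force: 9.9
```

```bash
python3 -m inch '.495 .04 0 -.06 0;.495 0 0 -.06 0;.495 0 0 -.05 0;.495 0 0 0 0'; python3 -m inch '.495 0 0 -.03 0;.495 0 0 -.03 0;.495 0 0 0 0'; python3 -m inch '.495 0 0 -.025 0;.495 0 0 -.025 0;.495 0 0 0 0'
```

```text
time: 20.55
ee_pos: [0.5881, -0.2662, 0.0848]
tcp_rot: [-0.0, 1.0, -0.027, -0.0]
ft_force: [-0.8, -0.6, -0.4]
gripper_width: 0.0434
finger_force: 9.9
time: 20.85
ee_pos: [0.5881, -0.2662, 0.0829]
tcp_rot: [-0.0, 1.0, -0.026, -0.0]
ft_force: [0.2, -0.8, -0.2]
gripper_width: 0.0434
finger_force: 9.9
time: 21.15
ee_pos: [0.5882, -0.2663, 0.0818]
tcp_rot: [0.0, 1.0, -0.026, 0.0]
ft_force: [-1.2, 0.3, 2.3]
gripper_width: 0.0433
finger_force: 10.0
```

```bash
python3 -m inch '.49 0 0 0 0;.48 0 0 0 0;.47 0 0 0 0;.44 0 0 0 0;.4 0 0 0 0;.35 0 0 0 0;.35 0 0 0 0;.35 0 0 .1 0;.35 0 0 .4 0;.35 0 0 .8 0;.35 0 0 .9 0;.35 0 0 .9 0'; python3 -m inch '.3 0 .1 .7 0;.3 -.4 .4 0 -.14;.3 -.43 .8 0 -.14;.3 -.43 .9 0 -.14;.3 -.43 1 0 -.14;.3 -.43 1 0 -.14;.3 -.43 1 0 -.14;.3 -.43 1 0 -.14;.3 -.43 1 0 -.14;.3 -.43 1 0 -.14;.3 -.43 .8 0 -.14;.3 -.41 .6 0 -.1'; python3 -m inch '.3 0 0 0 0;.3 0 0 0 0'; python3 - <<'E'
from h import *
np.set_printoptions(precision=4,suppress=True)
c=calibration("wrist");im=camera("wrist");cv2.imwrite("pics/w7.png",im);t=camera("top");cv2.imwrite("pics/top3.png",t);print(sense()["ee_pos"])
cv2.imwrite("pics/c7.png",np.hstack([cv2.resize(t[190:270,320:400],(384,384),interpolation=2),im[:, 56:456]]))
H=hsv(im);h,s,v=[H[...,i].astype(int) for i in range(3)]
K,R,tt=cam("wrist",c);p=R@[.4475,.0225,.045]+tt;th=np.arctan2(np.hypot(*p[:2]),p[2]);u=K[0,0]*th*p[:2]/np.hypot(*p[:2])+K[:2,2];print(u)
x,y=map(int,u);m=(s<60)&(v>60);m[:y-26]=0;m[y+26:]=0;m[:,:x-24]=0;m[:,x+24:]=0
for b in blobs(m,100): print(b,onz("wrist",b[0],b[1],.045,c))
E
```

```text
time: 22.35
ee_pos: [0.5882, -0.2663, 0.1765]
tcp_rot: [0.0, 1.0, -0.026, 0.0]
ft_force: [-0.0, 0.0, 0.8]
gripper_width: 0.0559
finger_force: 0.0
time: 23.55
ee_pos: [0.4473, 0.0231, 0.1968]
tcp_rot: [-0.0, 0.996, -0.086, 0.001]
ft_force: [0.4, 0.0, 0.6]
gripper_width: 0.0598
finger_force: 0.0
time: 23.75
ee_pos: [0.4481, 0.0217, 0.1966]
tcp_rot: [0.0, 0.996, -0.086, 0.001]
ft_force: [1.3, -0.0, -0.1]
gripper_width: 0.06
finger_force: 0.0
[0.4483 0.0211 0.1962]
[251.4575 178.323 ]
(np.float64(249.5), np.float64(178.6), 1447, [229, 158, 42, 43]) [0.4476 0.0244 0.045 ]
```

View pics/c7.png

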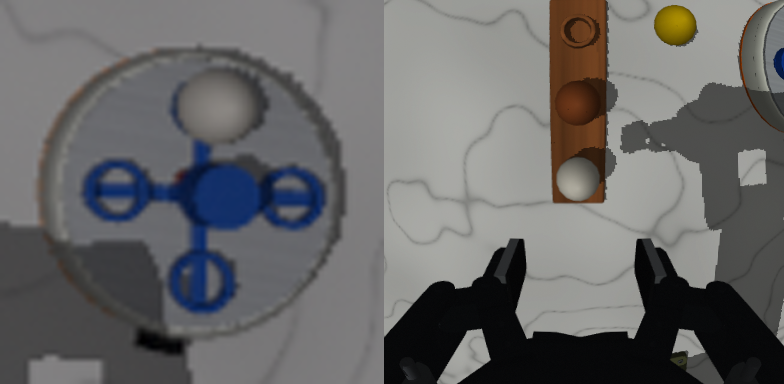

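The first white egg stands in the far cup at crop (219,104); the second is at about (250,179) in the wrist view, below the gripper. Descend on it.

```bash
python3 -m inch '.3 -.02 .06 -.4 0;.3 0 0 -.7 0;.3 0 0 -.8 0;.3 0 0 -.8 0;.3 0 0 -.7 0;.3 0 0 -.7 0;.3 0 0 -.6 0;.3 0 0 -.4 0;.3 0 0 -.2 0;.3 0 0 -.1 0;.3 0 0 0 0'; python3 -m inch '.4 0 0 0 0;.44 0 0 0 0;.46 0 0 0 0;.47 0 0 0 0;.48 0 0 0 0;.485 0 0 0 0;.49 0 0 0 0;.49 0 0 0 0'; python3 -m inch '.495 0 0 0 0;.495 0 0 0 0;.495 0 0 0 0'
```

```text
time: 24.95
ee_pos: [0.4474, 0.0234, 0.0336]
tcp_rot: [0.0, 0.996, -0.087, 0.0]
ft_force: [-0.7, -0.1, 0.1]
gripper_width: 0.0598
finger_force: 0.0
time: 25.75
ee_pos: [0.4474, 0.0238, 0.0338]
tcp_rot: [-0.0, 0.996, -0.086, 0.0]
ft_force: [0.0, 2.4, 1.8]
gripper_width: 0.0439
finger_force: 2.7
time: 26.05
ee_pos: [0.4474, 0.0237, 0.0338]
tcp_rot: [-0.0, 0.996, -0.086, 0.0]
ft_force: [0.0, 3.6, 3.4]
gripper_width: 0.043
finger_force: 7.8
```

```bash
python3 -m inch '.495 0 0 .1 0;.495 0 0 .2 0;.495 0 0 .4 0;.495 0 0 .6 0;.495 0 0 .7 0;.495 0 0 .7 0;.495 0 0 .6 0;.495 0 0 .5 0;.495 0 0 .3 0;.495 0 0 .1 0;.495 0 0 0 0'; python3 -m inch '.495 .12 -.2 0 .13;.495 .12 -.6 0 .13;.495 .12 -.95 0 .13;.495 .12 -1 0 .13;.495 .12 -1 0 .13;.495 .12 -1 0 .13;.495 .12 -1 0 .13;.495 .12 -1 0 .13;.495 .12 -1 0 .13;.495 .12 -.9 0 .13;.495 .1 -.6 0 .1;.495 .05 -.2 0 .1'; python3 -m inch '.495 0 0 0 0;.495 0 0 0 0';  python3 - <<'E'
from h import *
im=camera("wrist");cv2.imwrite("pics/w8.png",im);q=sense()["tcp_rot"];print(np.degrees(2*np.arctan2(q[2],q[1])))
E
```

```text
time: 27.15
ee_pos: [0.4471, 0.0235, 0.1598]
tcp_rot: [0.0, 0.996, -0.086, 0.0]
ft_force: [-0.2, 0.2, 0.3]
gripper_width: 0.0431
finger_force: 7.8
time: 28.35
ee_pos: [0.4872, -0.2617, 0.1582]
tcp_rot: [-0.0, 1.0, -0.027, -0.001]
ft_force: [1.2, -0.5, -0.5]
gripper_width: 0.0432
finger_force: 7.8
time: 28.55
ee_pos: [0.4873, -0.2593, 0.1588]
tcp_rot: [-0.001, 1.0, -0.026, -0.001]
ft_force: [0.1, -0.4, -0.5]
gripper_width: 0.0432
finger_force: 7.8
-2.9966348704940398
```

```bash
python3 -m inch '.495 .02 -.045 -.2 0;.495 0 0 -.4 0;.495 0 0 -.5 0;.495 0 0 -.5 0;.495 0 0 -.4 0;.495 0 0 -.25 0;.495 0 0 -.1 0;.495 0 0 0 0'; python3 -m inch '.495 0 0 -.06 0;.495 0 0 -.06 0;.495 0 0 -.04 0;.495 0 0 0 0'
```

```text
time: 29.4
ee_pos: [0.4881, -0.2612, 0.0885]
tcp_rot: [-0.0, 1.0, -0.027, -0.0]
ft_force: [-0.3, -1.1, -0.8]
gripper_width: 0.0435
finger_force: 7.8
time: 29.8
ee_pos: [0.4883, -0.2613, 0.0843]
tcp_rot: [0.0, 1.0, -0.026, 0.0]
ft_force: [-0.5, 0.5, -0.5]
gripper_width: 0.0434
finger_force: 7.8
```

```bash
python3 -m inch '.495 0 0 -.04 0;.495 0 0 -.04 0;.495 0 0 0 0'; python3 -m inch '.495 0 0 -.02 0;.495 0 0 -.02 0;.495 0 0 0 0'
```

```text
time: 30.1
ee_pos: [0.4881, -0.2612, 0.0816]
tcp_rot: [-0.0, 1.0, -0.027, -0.0]
ft_force: [-0.1, -0.1, -0.3]
gripper_width: 0.0434
finger_force: 7.8
time: 30.4
ee_pos: [0.4884, -0.2614, 0.081]
tcp_rot: [0.0, 1.0, -0.026, 0.0]
ft_force: [0.1, 1.0, 1.0]
gripper_width: 0.0435
finger_force: 7.9
```

Light contact at the expected height. Release, rise and back away.

```bash
python3 -m inch '.49 0 0 0 0;.48 0 0 0 0;.47 0 0 0 0;.44 0 0 0 0;.4 0 0 0 0;.35 0 0 0 0;.35 0 0 0 0;.35 0 0 .1 0;.35 0 0 .4 0;.35 0 0 .8 0;.35 0 0 .9 0;.35 0 0 .9 0'; python3 -m inch '.3 0 0 .9 0;.3 -.1 .5 0 0;.3 -.1 .9 0 0;.3 -.1 1 0 0;.3 -.1 1 0 0;.3 -.1 1 0 0;.3 -.1 1 0 0;.3 -.1 1 0 0;.3 -.1 .8 0 0;.3 0 .5 0 0;.3 0 0 0 0;.3 0 0 0 0'; python3 - <<'E'
from h import *
t=camera("top");s=camera("scene");cv2.imwrite("pics/top4.png",t);cv2.imwrite("pics/scene4.png",s)
cv2.imwrite("pics/c8.png",np.hstack([cv2.resize(t[130:290,130:430],(450,240)),cv2.resize(s[190:320,80:270],(351,240))])[:,:800])
E
```

```text
time: 31.6
ee_pos: [0.4883, -0.2613, 0.1756]
tcp_rot: [0.0, 1.0, -0.026, 0.0]
ft_force: [0.7, -0.3, -0.4]
gripper_width: 0.0554
finger_force: 0.0
time: 32.8
ee_pos: [0.4639, -0.03, 0.2004]
tcp_rot: [0.0, 1.0, -0.026, -0.0]
ft_force: [0.4, -1.2, -0.5]
gripper_width: 0.0601
finger_force: 0.0
```

View pics/c8.png

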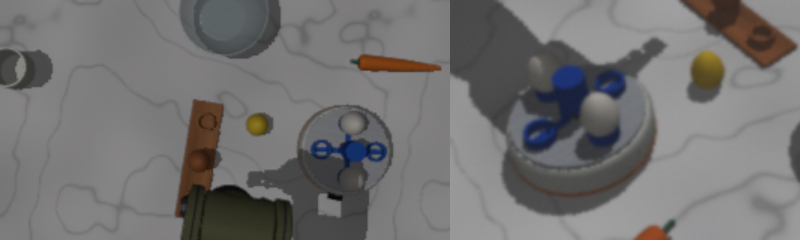

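Both white eggs stand in opposite rack cups, at (352,123) and (350,180) in the left half and (545,72) and (600,115) in the right half. The rack is flat on the plate, the brown egg is in the holder and the bystanders are unmoved.

```bash
python3 -c "
from plant import *
print(finish_job())"
```

```text
the job is handed in; nothing more can be done
None
```

The job is handed in at about 33 s: the rack is fully home on the cooker (I lined its slots up with the ribs by camera, so it went straight down with no turning by feel), both white eggs stand in opposite cups after light set-downs of 1–2 N, and the brown egg, mug, carrot, bowl and yellow look-alike were left alone.

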